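# Pin up the lamp charging bank and put it back on

## Task

Put the lamp charging bank back in service: turn its rotary isolator fully off, then push every locking pin that lies on the shelf fully home through an eye of the bank, one pin to an eye, handle up against the plate, and slide the contact scraper blade first into its flapped slot, handle up against the block. Only when all are home turn the isolator fully on again, and leave the lamp parts and other things where they are.

Things in the scene. Friction and masses are not known exactly. Their poses are not given: they have to be found in the camera images.
- pin0_shoulder (a point): locking pin, 2 or 3 alike present (absent: None): black handle 70 long, 22 square, and from its front end a steel rod 12 thick, 95 long, last 6 tapered. 160 g; starts lying on its handle, rod level 11 above the shelf, pointing away from the robot. Point: middle of handle's front face (shoulder), on the rod axis; x along the rod to its tip (handle centre x=-35, tip +95), z up; balance near x=-15
- pin1_shoulder (a point): locking pin, 2 or 3 alike present (absent: None): black handle 70 long, 22 square, and from its front end a steel rod 12 thick, 95 long, last 6 tapered. 160 g; starts lying on its handle, rod level 11 above the shelf, pointing away from the robot. Point: middle of handle's front face (shoulder), on the rod axis; x along the rod to its tip (handle centre x=-35, tip +95), z up; balance near x=-15
- pin2_shoulder (a point): locking pin, 2 or 3 alike present (absent: None): black handle 70 long, 22 square, and from its front end a steel rod 12 thick, 95 long, last 6 tapered. 160 g; starts lying on its handle, rod level 11 above the shelf, pointing away from the robot. Point: middle of handle's front face (shoulder), on the rod axis; x along the rod to its tip (handle centre x=-35, tip +95), z up; balance near x=-15
- eye0 (a point): right-hand (seen from the robot) eye of the charging bank: lightly chamfered hole 15.5 across. Point: centre of the hole on the plate's face towards the robot, 65 above the shelf; x points level into the hole, away from the robot; z up. Eyes are 90 apart in a row
- eye1 (a point): middle eye of the charging bank: lightly chamfered hole 15.5 across. Point: centre of the hole on the plate's face towards the robot, 65 above the shelf; x points level into the hole, away from the robot; z up. Eyes are 90 apart in a row
- eye2 (a point): left-hand (seen from the robot) eye of the charging bank: lightly chamfered hole 15.5 across. Point: centre of the hole on the plate's face towards the robot, 65 above the shelf; x points level into the hole, away from the robot; z up. Eyes are 90 apart in a row
- bank: lamp charging bank, fixed: grey base 110 x 280 x 40 high, on it two upright steel plates 10 thick, 270 wide, from 40 to 90 above the shelf, 24 apart, each with three holes in line (the eyes). Origin: under its middle, 40 behind the front plate's face; x away from the robot, z up
- scraper_shoulder (a point): contact scraper: wooden handle 70 long, 22 square, and a flat steel blade 40 wide, 4 thick, 93 long, level in the middle of its front end. 160 g; starts lying on its handle, blade 9 above the shelf, pointing away from the robot. Point: middle of the handle's front face; x along the blade to its tip (handle centre x=-35, tip +93), y across the blade, z up; balance near x=-16
- slot (a point): mouth of the scraper's slot: level slot 46 wide, 9 high, 44 deep, right through the white block. Point: centre of the mouth on the face towards the robot, 65 above the shelf; x points level into the slot, y along its width, z up. A light spring-hinged steel flap hangs over the far end and swings away as the blade pushes it (under 2 N)
- panel: white laminate block with the slot, fixed: 130 wide, 44 deep, 95 high, on a dark foot 150 wide, 12 high, 13 out in front; left or right of the bank, the isolator on the other side. Origin: under the block's middle; x away from the robot
- iso_grip (a point): rotary isolator's handle: black bar 84 long, 16 wide, from 55 to 85 above the shelf, over a boss 44 across, on a grey box 100 x 100 x 45 high. Point: on the upright turning axis, 72 above the shelf; x along the bar to its white-marked end (46 from the axis; other end 38), z up; turns with the handle
- isolator (a joint): isolator angle, rad: 0 = off (stop), 1.4 = on (stop); grows clockwise seen from above, so on to off is anticlockwise. Friction about 0.1 N m; stays where left; starts on (1.3 to 1.4)
- oiler: tin oiler cup, 68 across, 60 high, short spout; bystander, not to be moved. Origin: centre of its underside
- lamphead: black lamp head, 72 across, 45 high; bystander, not to be moved. Origin: centre of its underside
- tally: nickel tally disc, 52 across, 5 thick; bystander, not to be moved. Origin: centre of its underside
- lens: glass lens, 72 across, 9 thick; bystander, not to be moved. Origin: centre of its underside
- wrench: steel wrench, 150 long, lying; bystander, not to be moved. Origin: centre of its underside (middle of the tool)
- battery: grey lamp battery, 75 x 55 x 100 high; bystander, not to be moved. Origin: centre of its underside
- grease: grease jar, 64 across, 80 high; bystander, not to be moved. Origin: centre of its underside

How it is judged:
On the way, in this order (a step that is already met when the one before it is completed fails the run):
1. the isolator is turned off (value of joint isolator below 0.15 rad), for 0.2 s.
2. with the isolator off, every pin present is home in an eye and the scraper is home in its slot (((distance between pin0_shoulder and eye0 below 0.012 m and angle between the x axis of pin0_shoulder and the x axis of eye0, either way round below 0.25 rad) or (distance between pin0_shoulder and eye1 below 0.012 m and angle between the x axis of pin0_shoulder and the x axis of eye1, either way round below 0.25 rad) or (distance between pin0_shoulder and eye2 below 0.012 m and angle between the x axis of pin0_shoulder and the x axis of eye2, either way round below 0.25 rad)) and ((distance between pin1_shoulder and eye0 below 0.012 m and angle between the x axis of pin1_shoulder and the x axis of eye0, either way round below 0.25 rad) or (distance between pin1_shoulder and eye1 below 0.012 m and angle between the x axis of pin1_shoulder and the x axis of eye1, either way round below 0.25 rad) or (distance between pin1_shoulder and eye2 below 0.012 m and angle between the x axis of pin1_shoulder and the x axis of eye2, either way round below 0.25 rad)) and ((distance between pin2_shoulder and eye0 below 0.012 m and angle between the x axis of pin2_shoulder and the x axis of eye0, either way round below 0.25 rad) or (distance between pin2_shoulder and eye1 below 0.012 m and angle between the x axis of pin2_shoulder and the x axis of eye1, either way round below 0.25 rad) or (distance between pin2_shoulder and eye2 below 0.012 m and angle between the x axis of pin2_shoulder and the x axis of eye2, either way round below 0.25 rad)) and distance between scraper_shoulder and slot below 0.012 m and angle between the x axis of scraper_shoulder and the x axis of slot, either way round below 0.25 rad and value of joint isolator below 0.2 rad), for 0.2 s.
At the end, for the whole second after the job is handed in: Every pin present has its shoulder within 12 mm of the mouth of an eye and points along it within 0.25 rad, the scraper's shoulder is within 12 mm of the slot's mouth and in line within 0.25 rad, and the isolator stands above 1.25 rad (on) (((distance between pin0_shoulder and eye0 below 0.012 m and angle between the x axis of pin0_shoulder and the x axis of eye0, either way round below 0.25 rad) or (distance between pin0_shoulder and eye1 below 0.012 m and angle between the x axis of pin0_shoulder and the x axis of eye1, either way round below 0.25 rad) or (distance between pin0_shoulder and eye2 below 0.012 m and angle between the x axis of pin0_shoulder and the x axis of eye2, either way round below 0.25 rad)) and ((distance between pin1_shoulder and eye0 below 0.012 m and angle between the x axis of pin1_shoulder and the x axis of eye0, either way round below 0.25 rad) or (distance between pin1_shoulder and eye1 below 0.012 m and angle between the x axis of pin1_shoulder and the x axis of eye1, either way round below 0.25 rad) or (distance between pin1_shoulder and eye2 below 0.012 m and angle between the x axis of pin1_shoulder and the x axis of eye2, either way round below 0.25 rad)) and ((distance between pin2_shoulder and eye0 below 0.012 m and angle between the x axis of pin2_shoulder and the x axis of eye0, either way round below 0.25 rad) or (distance between pin2_shoulder and eye1 below 0.012 m and angle between the x axis of pin2_shoulder and the x axis of eye1, either way round below 0.25 rad) or (distance between pin2_shoulder and eye2 below 0.012 m and angle between the x axis of pin2_shoulder and the x axis of eye2, either way round below 0.25 rad)) and distance between scraper_shoulder and slot below 0.012 m and angle between the x axis of scraper_shoulder and the x axis of slot, either way round below 0.25 rad and value of joint isolator above 1.25 rad); the robot touches nothing.
It fails at once if a bystander (lamp part, cup, jar, wrench or battery) is moved by more than 40 mm (distance of any of oiler, lamphead, tally, lens, wrench, battery, grease from where it was at the start of the episode above 0.04 m).
Of pin0, pin1, pin2 only 2 to 3 are there at a start; the rules pass over those that are not, and their reading is None.
At some moment in a run one of pin0, pin1, pin2, scraper may be knocked a few centimetres aside while the robot is not near it.
It also fails if it takes over 208 s, if anything falls off the work surface, if the arm or the gripper's body presses on something with over 40 N, if the wrist force passes 120 N, or if a joint passes its speed limit or range.

## Robot

A 7-joint arm with a two-finger parallel gripper is mounted at the origin on the work surface. World frame = base frame: x ahead of the robot, y to its left, z up, the work surface at z = 0. Lengths are in m, angles in rad, forces in N, time in s.
With the tool pointing down it reaches from about 0.425 to 0.925 m from the base axis. Payload 6.8 kg.
Tool frame: the origin (TCP) lies on the front face of the gripper's body, between the roots of the fingers; the fingertips stand 73 mm ahead of it and the grasp point (between the pads) lies 54 mm ahead of it (env.nose_length is the distance from the TCP to the fingertips, in m); z points along the fingers, y is the direction in which the jaws open and shut (so a half turn about z gives the same grasp; the last joint's range is limited). The gripper opens to 85 mm and grips with 20 to 120 N. Pads are 22 mm wide; open, the fingers measure 114 mm over their backs; the gripper's body (76 mm by 85 mm) begins 54 mm behind the grasp point. The pads swing forward as they close: fully open they stand 13 mm farther back than shut.
Start: joints at [-1.33, 0.477, 0.022, 1.555, -0.011, 1.109, -0.083], TCP at [0.231, 0.634, 0.304] pointing down, gripper open.
Joint ranges: [-2.96, 2.96], [-0.34, 2.1], [-1.41, 1.46], [0.24, 2.44], [-1.37, 4.51], [0.17, 1.92], [-2.96, 2.96]. Speed limits (rad/s): [2.39, 2.39, 3.14, 3.14, 3.14, 3.14, 3.14].

## Interface

Orientations are given as a unit quaternion [w, x, y, z].
In Python, from cell import env, kin, camera, calibration, job gives the robot as it stands. The module is installed in compiled form; this text tells all that it offers. Calls block until the motion is done:
- env.reach(position, orientation): joint-space move of the TCP to a pose.
- env.movel(position, velocity=0.15, rot=None, stop_force=None): straight line of the TCP; rot=None keeps the orientation; velocity is the mean speed in m/s. With stop_force (N) it stops when the force on the tool has changed by that much, and returns True; else False.
- env.goto_joints(angles): joint-space move.
- env.grip(opening, f_grip=None): finger opening in m; f_grip is the grip in N (None keeps the last); returns when the fingers have stopped.
- env.dwell(seconds).
- kin.inverse_kinematics(position, orientation): joint angles nearest the present ones, or None.
- env.get_state(): the state.
- camera(name): name is "scene" or "top" or "wrist"; returns (picture, depth): 420x560x3 uint8, blue, green, red; 420x560 float32, m along the optical axis (not along the pixel's ray), 0 where there is no reading.
- calibration(name): a dict with "fx", "fy", "cx", "cy" (pixels), "k1" (the pictures are not rectified: a ray, as slopes to the right and down, at radius r is drawn at 1 + k1 r^2 times it, then the intrinsics apply), "rvec" (rotation vector, rad) and "tvec" (3), from world to camera coordinates, as OpenCV has them. Camera axes: x right, y down, z forward; pixel columns grow to the right and rows downward; lengths in m; the calibration is good to about 2 mm. A picture is of the moment at which its call begins: read the wrist's pose just before it. calibration takes no time and is no camera call; for the wrist camera it gives the pose at the moment of the call.
A pose or a line that the arm cannot do raises env.PlanningError and nothing moves.
- job.job_done(): hands the job in, once; it reports no verdict.
The state is a dict: "time": time; "qpos": joint angles; "joint_velocities": joint speeds; "joint_torque": joint torques, N m; "tcp_pos": TCP position; "orientation": TCP orientation; "force": force on the tool from outside, world axes, zero at the start; "torque": the same for the moment, N m; "opening": finger opening in m.
Only numpy, scipy, OpenCV 4.12 (cv2) and the standard library are available. Lean on these libraries where they do the work, as an engineer would, in place of code of your own. Each camera call takes 0.05 s, during which the arm holds its last target. There are 200 camera calls.

## Working session

There is one attempt and no reset: what is moved stays moved. The work goes in short steps, each a Python script; the robot and the scene stay as the last script left them, time stands still between calls to the robot, and variables do not carry over. Pictures are saved under pics/ and viewed, about 12 in all and at most 16, crops included, and the job is handed in when it is done.

```bash
mkdir -p pics
cat > h.py <<'E'
import numpy as np, cv2
from cell import env, kin, camera, calibration, job
from scipy.spatial.transform import Rotation as R
def snap(name):
    c=calibration(name); im,d=camera(name); return im,d,c
def pts(uv,c,z=None,d=None):
    """pixels -> world, on plane z or by depth d"""
    uv=np.atleast_2d(np.array(uv,float))
    s=(uv-[c['cx'],c['cy']])/[c['fx'],c['fy']]; n=s.copy()
    for _ in range(20): n=s/(1+c['k1']*(n**2).sum(1,keepdims=True))
    r=np.c_[n,np.ones(len(n))]; Rm=cv2.Rodrigues(np.array(c['rvec'],float))[0]; t=np.array(c['tvec'],float).ravel()
    o=-Rm.T@t; w=r@Rm
    k=(z-o[2])/w[:,2] if d is None else np.asarray(d)
    return o+w*np.reshape(k,(-1,1))
def cloud(im,d,c):
    v,u=np.mgrid[0:d.shape[0],0:d.shape[1]]
    P=pts(np.c_[u.ravel(),v.ravel()],c,d=d.ravel()); P[d.ravel()==0]=np.nan
    return P.reshape(d.shape+(3,))
E
python3 - <<'E'
from h import *
for n in ("scene","top"):
    im,d,c=snap(n); cv2.imwrite(f"pics/{n}0.png",im); np.savez(f"{n}0.npz",im=im,d=d,**{k:np.array(v) for k,v in c.items()})
    Rm=cv2.Rodrigues(np.array(c['rvec'],float))[0]; print(n,-Rm.T@np.array(c['tvec']).ravel(),c['fx'],c['k1'])
print(env.get_state())
E
```

```text
scene [0.83726462 0.45772047 0.98451137] 393.62626514675884 -0.0534863608713345
top [ 0.39138247 -0.01330732  1.68116715] 455.6583036282915 0.02947101658519644
{'time': 0.1, 'qpos': array([-1.33015279,  0.47774012,  0.02231313,  1.55631386, -0.01148473,
        1.10928755, -0.08308511]), 'joint_velocities': array([-7.51610392e-04, -8.65541476e-04,  6.24618483e-05, -2.30118836e-03,
        3.34999401e-04,  5.12248675e-05, -5.21758058e-04]), 'joint_torque': array([ 4.81097100e-03, -5.97766542e+01,  1.61419831e+00, -2.81951362e+01,
        1.28915504e-02,  4.99232745e-03,  6.34761449e-06]), 'tcp_pos': array([0.23051155, 0.63400042, 0.30302341]), 'orientation': array([-8.20961352e-05,  1.73455753e-01,  9.84841330e-01, -8.06350905e-04]), 'force': array([-0.59317692, -0.01783596,  0.85268049]), 'torque': array([0.0320981 , 0.01150905, 0.01088076]), 'opening': 0.08523061631689088}
```

View pics/scene0.png

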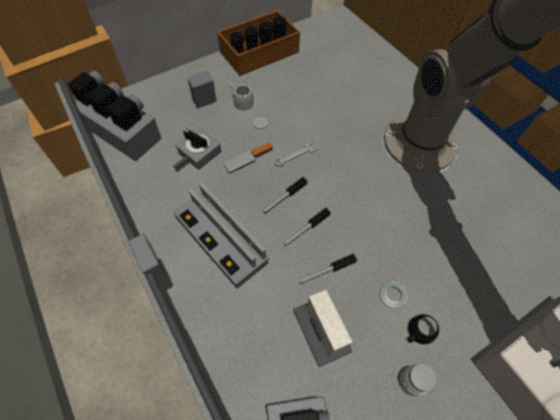

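View pics/top0.png

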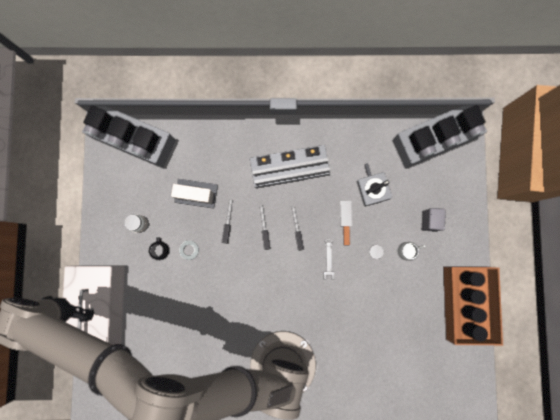

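The scene view shows three pins (rods toward the bank), the scraper with its orange handle, the isolator right of the bank, and the panel left of it. In the top view the pins are near (228,235), (265,240) and (298,242), the scraper at (346,225), the isolator at (375,188), the bank plates around (292,172) and the panel at (193,193).

Run:
```python
from h import *
np.set_printoptions(precision=4,suppress=True)
z=np.load('top0.npz'); c={k:z[k] for k in ('fx','fy','cx','cy','k1','rvec','tvec')}
A={'pinA':[(228,228+14),(230,201)],'pinB':[(266,249),(263,206)],'pinC':[(299,249),(295,207)],'scr':[(347,244),(346,202)]}
for k,v in A.items(): print(k,pts(v,c,z=.011)[:,:2].tolist())
print('plate front ends',pts([(256,187),(329,176)],c,z=.09))
print('iso',pts([(375,188),(388,183)],c,z=.085)); print('panel',pts([(193,193)],c,z=.095))
for n,p in dict(wrench=(329,260),tally=(376,252),oiler=(409,250),lens=(188,250),head=(158,249),grease=(135,222),batt=(433,219)).items(): print(n,pts([p],c,z=.03)[0,:2])
P=cloud(z['im'],z['d'],c)
m=(P[...,2]>.03)&(P[...,0]>.45)&(P[...,0]<.85)&(abs(P[...,1])<.5)
H=np.where(m,P[...,2],0)
# bank top plates
for lo,hi,name in ((.08,.1,'z.08-.1'),(.06,.08,'iso')):
    mm=((H>lo)&(H<hi)).astype(np.uint8); n,l,s,ce=cv2.connectedComponentsWithStats(mm)
    for i in range(1,n):
        if s[i,4]>15: 
            q=P[l==i]; print(name,s[i],q.mean(0),np.nanmin(q,0),np.nanmax(q,0))
# wrist pose test
for q in ((0.55,0,.40),(.55,-.1,.4)):
    o=R.from_euler('xyz',[np.pi,0,np.pi/2]).as_quat(); print(kin.inverse_kinematics(list(q),[o[3],o[0],o[1],o[2]]))
cw=calibration('wrist'); Rm=cv2.Rodrigues(np.array(cw['rvec'],float))[0]
s=env.get_state(); o=s['orientation']; T=R.from_quat([o[1],o[2],o[3],o[0]]).as_matrix()
print('cam in tcp',T.T@(-Rm.T@np.array(cw['tvec']).ravel()-s['tcp_pos']),'\n',T.T@Rm.T,cw['fx'])
```

```text
pinA [[0.4318456025522673, 0.20115695152394078], [0.5828917929237696, 0.19593181931759163]]
pinB [[0.40665443693967385, 0.061865242944124786], [0.5645127080697079, 0.07388775060989608]]
pinC [[0.4069798364584192, -0.05859684220057558], [0.5609864109855074, -0.04405780104036972]]
scr [[0.4256835428651572, -0.2335062799739723], [0.5797611994821228, -0.23163210684203522]]
plate front ends [[ 0.6237  0.0949  0.09  ]
 [ 0.6631 -0.1625  0.09  ]]
iso [[ 0.6212 -0.3243  0.085 ]
 [ 0.6389 -0.3702  0.085 ]]
panel [[0.6014 0.3159 0.095 ]]
wrench [ 0.3678 -0.1658]
tally [ 0.397  -0.3345]
oiler [ 0.4046 -0.4524]
lens [0.4023 0.3429]
head [0.4057 0.4514]
grease [0.5034 0.5378]
batt [ 0.5163 -0.541 ]
z.08-.1 [143 124  28  41 297] [0.7747 0.4464 0.0949] [0.7069 0.4048 0.0805] [0.8496 0.4992 0.1   ]
z.08-.1 [397 124  29  41 303] [ 0.773  -0.4458  0.0951] [ 0.7074 -0.4998  0.0801] [ 0.8478 -0.4048  0.1   ]
z.08-.1 [252 158  76  16 244] [ 0.7    -0.0247  0.0886] [ 0.6728 -0.1563  0.0804] [0.7285 0.1095 0.0994]
z.08-.1 [254 168  76  16 247] [ 0.6659 -0.0283  0.089 ] [ 0.6391 -0.1636  0.08  ] [0.6921 0.1
[... 165 characters left out ...]
0.0937] [0.573  0.2599 0.0803] [0.6329 0.3936 0.0999]
iso [158 136  14  30  66] [0.7604 0.4269 0.0693] [0.707  0.4053 0.0606] [0.8126 0.4507 0.08  ]
iso [396 136  15  30  58] [ 0.7554 -0.4301  0.0698] [ 0.7073 -0.4544  0.0602] [ 0.8117 -0.4053  0.0799]
iso [267 168  22   5  25] [0.6874 0.0213 0.0708] [ 0.6806 -0.0179  0.0606] [0.6949 0.0577 0.0797]
iso [185 185  16   3  18] [0.6288 0.3228 0.0747] [0.6251 0.2948 0.0668] [0.6332 0.349  0.08  ]
[-0.6996  0.2146  0.7029  1.7694 -0.1476  1.211   0.0441]
[-0.6446  0.2675  0.8865  1.7563 -0.2197  1.2217  0.3003]
cam in tcp [ 0.0718 -0.0005 -0.0711] 
 [[ 0.0007 -0.9594 -0.2821]
 [ 1.      0.0005  0.0007]
 [-0.0005 -0.2821  0.9594]] 303.2839634204574
```

```bash
cat >> h.py <<'E'
def q(yaw,tilt=0):
    """tool down, tool x along world yaw; wxyz"""
    r=R.from_euler('z',yaw)*R.from_euler('y',tilt)*R.from_euler('x',np.pi)
    a=r.as_quat(); return [a[3],a[0],a[1],a[2]]
def look(name,cam='wrist'):
    im,d,c=snap(cam); cv2.imwrite(f'pics/{name}.png',im)
    np.savez(f'{name}.npz',im=im,d=d,**{k:np.array(v) for k,v in c.items()}); return im,d,c
def load(name):
    z=np.load(f'{name}.npz'); return z['im'],z['d'],{k:z[k] for k in ('fx','fy','cx','cy','k1','rvec','tvec')}
np.set_printoptions(precision=4,suppress=True)
E
python3 - <<'E'
from h import *
for y in (0,-.3,.3): print(kin.inverse_kinematics([.60,-.33,.3],q(y)))
env.reach([.52,.06,.36],q(0)); print(env.get_state()['qpos']); look('w1')
env.reach([.60,-.28,.30],q(0)); print(env.get_state()['qpos']); look('w2')
print(env.get_state()['time'])
E
```

```text
[-0.1297  0.6275  0.8444  1.5728 -0.4972  1.1684 -0.7521]
[-0.1288  0.6269  0.8428  1.5728 -0.4961  1.1681 -1.0531]
[-0.1325  0.6295  0.8498  1.573  -0.5011  1.1697 -0.449 ]
[-0.9426  0.2133  0.8356  1.8866 -0.1756  1.117  -1.6095]
[-0.2309  0.5911  0.86    1.6327 -0.4837  1.1441 -0.8179]
3.8333
```

View pics/w1.png

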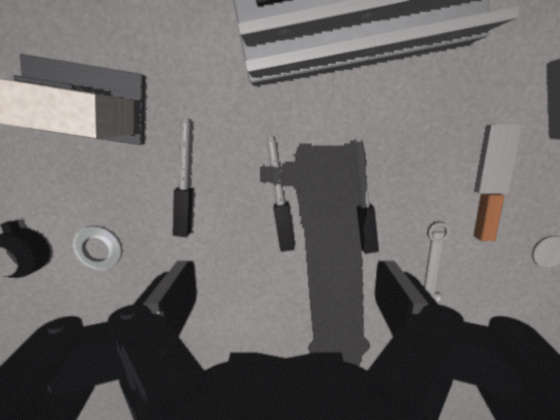

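View pics/w2.png

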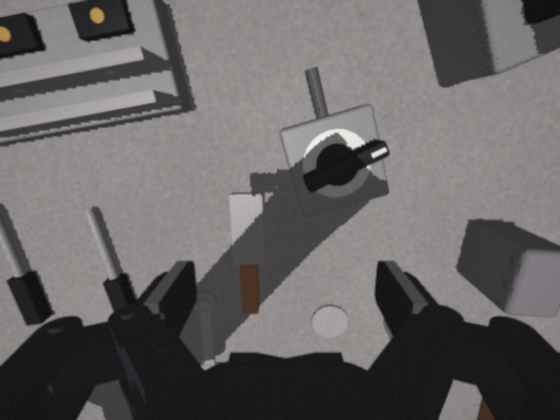

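In w1 the pin handles are at (182,212), (285,228) and (368,229), and the scraper runs from (490,217) to (500,160) with the wrench beside it. In w2 the isolator bar runs from its plain end at (305,184) to its white-marked end at (387,151).

Run:
```python
from h import *
im,d,c=load('w2'); P=cloud(im,d,c)
m=(P[...,2]>.076)&(P[...,2]<.095)&(abs(P[...,0]-.625)<.07)&(abs(P[...,1]+.33)<.07)
m=m.astype(np.uint8); n,l,s,ce=cv2.connectedComponentsWithStats(m); i=1+np.argmax(s[1:,4]); print(s[i])
v,u=np.where(l==i); Q=pts(np.c_[u,v],c,z=.085)[:,:2]; r=cv2.minAreaRect(Q.astype(np.float32)*1000); print('bar',r,np.nanmedian(P[l==i][:,2]))
box=cv2.boxPoints(r)/1000; print(box)
im,d,c=load('w1')
g=im.astype(int)
# pins: black handles in w1
def comp(mask,lo,hi):
    n,l,s,ce=cv2.connectedComponentsWithStats(mask.astype(np.uint8))
    return [(s[i],l==i) for i in range(1,n) if lo<s[i,4]<hi]
for nm,mask in (('blk',im.max(2)<38),('org',(g[...,2]-g[...,0]>50))):
  for s,mm in comp(mask,300,2500):
    if s[1]>270: continue
    v,u=np.where(mm); Q=pts(np.c_[u,v],c,z=.022); print(nm,s,cv2.minAreaRect((Q[:,:2]*1000).astype(np.float32)))
```

```text
[ 304  140   86   52 1592]
bar ((631.84326171875, -335.12469482421875), (17.407615661621094, 82.94007110595703), 26.469411849975586) 0.0857179327258473
[[ 0.6056 -0.3019]
 [ 0.6425 -0.3761]
 [ 0.6581 -0.3684]
 [ 0.6212 -0.2941]]
blk [   0  221   50   56 1674] ((411.7212829589844, 437.37652587890625), (84.37358093261719, 67.9576644897461), 5.445894241333008)
org [481 195  23  46 682] ((460.2493896484375, -229.95155334472656), (66.65446472167969, 21.170272827148438), 0.3688561022281647)
```

```bash
cat >> h.py <<'E'
def turn(c,y0,y1,z,n=12):
    for y in np.linspace(y0,y1,n+1)[1:]:
        env.reach([c[0],c[1],z],q(y))
        s=env.get_state()
        if abs(s['torque'][2])>4: print('torque stop',y,s['torque']); break
E
python3 - <<'E'
from h import *
c=[.630,-.3315]; y0=-1.108
env.reach([*c,.25],q(y0)); env.movel([*c,.135],velocity=.1,stop_force=15)
env.grip(0.0,40); s=env.get_state(); print(s['opening'],s['force'],s['torque'],s['time'])
turn(c,y0,y0+1.42,.135)
s=env.get_state(); print(s['opening'],s['force'],s['torque'],s['time'])
env.grip(.085); env.movel([*c,.26],velocity=.15)
look('w3'); s=env.get_state(); print(s['time'],s['qpos'])
E
```

```text
0.015395369914786204 [-3.4787 -0.2177  2.5932] [0.0866 0.7566 0.0321] 6.6167
0.014922665430703188 [-4.9765  0.9683  5.715 ] [ 0.2938  1.1373 -0.7799] 9.6167
11.325 [-0.0582  0.6793  0.7247  1.5343 -0.482   1.1155 -0.4865]
```

View pics/w3.png

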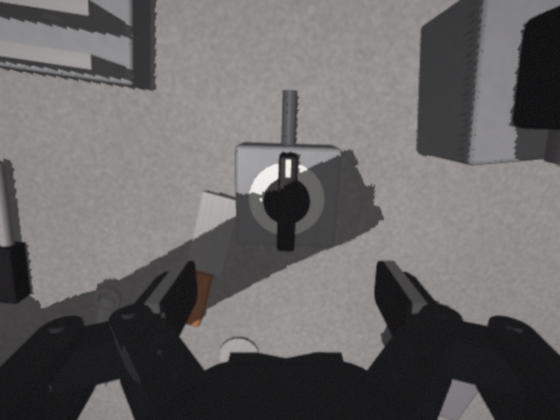

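Isolator is off: its bar lines up with the box sides, and it met the stop torque. Next, a close look at the bank and the pins.

Run:
```python
from h import *
env.reach([.626,-.034,.23],q(.15)); look('w4')
im,d,c=load('w4'); P=cloud(im,d,c)
def comps(m,lo):
    n,l,s,ce=cv2.connectedComponentsWithStats(m.astype(np.uint8)); return [(s[i],l==i) for i in range(1,n) if s[i,4]>lo]
for s,mm in comps((P[...,2]>.083)&(P[...,2]<.097)&(P[...,0]>.6)&(abs(P[...,1])<.25),300):
    v,u=np.where(mm); Q=pts(np.c_[u,v],c,z=.09)[:,:2]; r=cv2.minAreaRect((Q*1000).astype(np.float32)); print(s,r,np.median(P[mm][:,2])); print(cv2.boxPoints(r))
im,d,c=load('w1'); P=cloud(im,d,c)
for s,mm in comps((P[...,2]>.014)&(P[...,2]<.03)&(P[...,0]>.37)&(P[...,0]<.5)&(P[...,1]<.25)&(P[...,1]>-.26),100):
    v,u=np.where(mm); Q=pts(np.c_[u,v],c,z=.022)[:,:2]; r=cv2.minAreaRect((Q*1000).astype(np.float32)); print('h',s,r,np.median(P[mm][:,2]))
print(env.get_state()['time'])
```

```text
[  81   98  413   28 6523] ((702.5460815429688, -25.555984497070312), (10.230574607849121, 271.1775817871094), 10.214760780334473) 0.09110473463263213
[[ 673.4668  106.9766]
 [ 721.557  -159.9028]
 [ 731.6254 -158.0885]
 [ 683.5352  108.7908]]
[  92  149  394   28 6144] ((669.5335083007812, -31.525772094726562), (11.104682922363281, 271.4966735839844), 10.23080825805664) 0.09099721968640667
[[ 639.9587  101.078 ]
 [ 688.1802 -166.1019]
 [ 699.1083 -164.1296]
 [ 650.8868  103.0504]]
h [173 189  18  48 800] ((466.6283264160156, 206.86285400390625), (23.83108901977539, 70.94359588623047), 84.22229766845703) 0.022828900740580554
h [273 189  22  63 846] ((455.71441650390625, 64.24195098876953), (93.1155014038086, 22.13561248779297), 8.458660125732422) 0.022641624869722543
h [358 189  21  65 893] ((454.16534423828125, -56.0212287902832), (95.8886489868164, 23.20462417602539), 10.283286094665527) 0.02244855989086919
h [478 190  26  52 918] ((463.00213623046875, -227.66273498535156), (75.55805206298828, 26.709949493408203), 1.0144455432891846) 0.022436225781622215
12.525
```

View pics/w4.png

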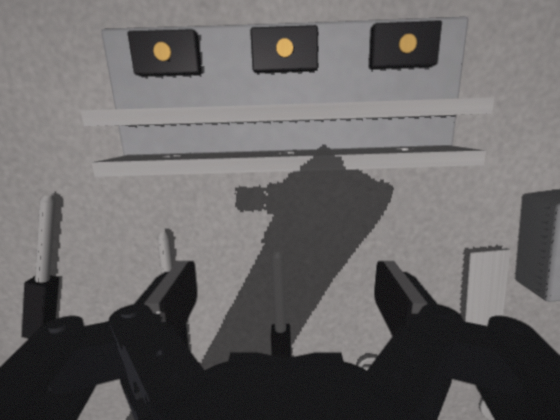

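The bank view shows both plate tops (front plate about rows 150–175, cols 94–486). They fit at 271 × 10 mm and 34 mm apart, as they should, with yaw 10.2°. I'll pick the left pin and check it in hand.

```bash
cat >> h.py <<'E'
YB=.1784; N=np.array([np.cos(YB),np.sin(YB)]); L=np.array([-np.sin(YB),np.cos(YB)])
E1=np.array([.6646,-.0324]); EYES={0:E1-.09*L,1:E1,2:E1+.09*L}
def find(xy,zlo=.0195,zhi=.03,rad=.06,name='tmp'):
    """look straight over xy, fit the handle's top: centre, yaw, (long, short) mm"""
    env.reach([xy[0],xy[1],.17],q(0)); im,d,c=look(name); P=cloud(im,d,c)
    m=(P[...,2]>zlo)&(P[...,2]<zhi)&(np.hypot(P[...,0]-xy[0],P[...,1]-xy[1])<rad)
    n,l,s,_=cv2.connectedComponentsWithStats(m.astype(np.uint8)); i=1+np.argmax(s[1:,4])
    v,u=np.where(l==i); r=cv2.minAreaRect((pts(np.c_[u,v],c,z=.022)[:,:2]*1000).astype(np.float32))
    b=cv2.boxPoints(r)/1000; e=[b[1]-b[0],b[2]-b[1]]; e=e[0] if np.hypot(*e[0])>np.hypot(*e[1]) else e[1]
    e=e*np.sign(e[0]); return np.array(r[0])/1000,np.arctan2(e[1],e[0]),r[1]
def grab(ctr,yaw,ahead=.010,z=.078):
    p=ctr+ahead*np.array([np.cos(yaw),np.sin(yaw)])
    env.reach([*p,.17],q(yaw)); hit=env.movel([*p,z],velocity=.12,stop_force=15)
    env.grip(0,60); s=env.get_state(); print('grab',hit,s['tcp_pos'],s['opening'])
    env.movel([*p,z+.10],velocity=.12)
def rodcheck(drop=.067,name='rod'):
    """rod of the held pin in the tool frame: lateral offset and slope"""
    s=env.get_state(); im,d,c=look(name); P=cloud(im,d,c); o=s['orientation']
    T=R.from_quat([o[1],o[2],o[3],o[0]]).as_matrix(); Q=(P-s['tcp_pos'])@T
    m=(Q[...,0]>.03)&(Q[...,0]<.12)&(abs(Q[...,1])<.03)&(Q[...,2]>.04)&(Q[...,2]<.09); K=Q[m]
    if len(K)<50: print('few rod points',len(K)); return
    xs=np.arange(.03,.12,.01); mid=[(x,(K[abs(K[:,0]-x)<.005,1].min()+K[abs(K[:,0]-x)<.005,1].max())/2,K[abs(K[:,0]-x)<.005,2].min()) for x in xs if (abs(K[:,0]-x)<.005).sum()>8]
    mid=np.array(mid); print('rod y0,slope',np.polyfit(mid[:,0],mid[:,1],1)[::-1],'top z0,slope',np.polyfit(mid[:,0],mid[:,2],1)[::-1],'x max',K[:,0].max())
E
python3 - <<'E'
from h import *
r=find([.466,.205],name='w5'); print(r); 
if 60<max(r[2])<80:
    grab(r[0],r[1]); rodcheck(name='w6')
print(env.get_state()['time'])
E
```

```text
(array([0.4661, 0.2088]), np.float32(-0.12868068), (21.87272834777832, 70.09581756591797))
grab False [0.4762 0.2076 0.0784] 0.02037835018325492
rod y0,slope [ 0.0005 -0.0013] top z0,slope [ 0.0592 -0.0066] x max 0.11669153518530877
16.5083
```

```bash
python3 -c "
import cv2,numpy as np
cv2.imwrite('pics/w56.png',cv2.resize(np.hstack([cv2.imread('pics/w5.png'),cv2.imread('pics/w6.png')]),(800,300)))"
```

```text
(no output)
```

View pics/w56.png

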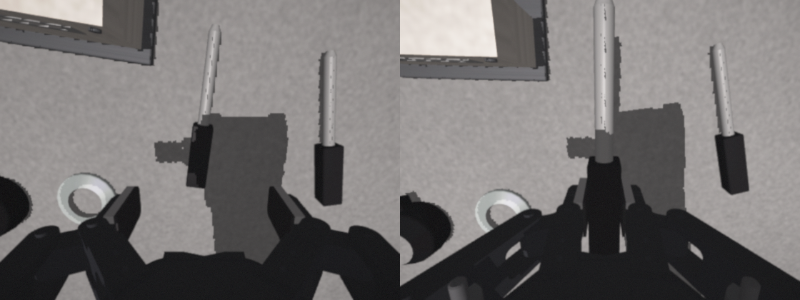

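Left: handle found, 70 × 22 mm. Right: the pin is held straight (lateral offset 0.5 mm, slope about 0). Inserting it in the left eye.

```bash
cat >> h.py <<'E'
def insert(E,n,l,yaw,z,reachlen=.025,tip=.120,depth=.02,ring=.0018,F=10,Fend=25,go=True):
    """push held thing along n into mouth E (xy); tcp height z; returns tcp-to-mouth distance at end"""
    at=lambda s,dy=0,dz=0:[*(E-n*s+l*dy),z+dz]
    env.reach([*(E-n*(tip+.03)),z+.06],q(yaw)); env.movel(at(tip+.025),velocity=.12)
    offs=[(0,0)]+[(ring*k*np.cos(a),ring*k*np.sin(a)) for k in (1,1.8) for a in np.arange(8)*np.pi/4]
    dist=lambda:(E-env.get_state()['tcp_pos'][:2])@n
    for dy,dz in offs:
        env.movel(at(tip+.008,dy,dz),velocity=.06)
        hit=env.movel(at(reachlen+.004,dy,dz),velocity=.06,stop_force=F); s=dist()
        print('try',round(dy*1e3,1),round(dz*1e3,1),'hit',hit,'dist',round(s,4),env.get_state()['force'])
        if s<tip-depth: break
    for _ in range(4):
        if s<reachlen+.007: break
        hit=env.movel(at(reachlen+.004,dy,dz),velocity=.04,stop_force=F+8); s=dist(); print('more',hit,s)
    hit=env.movel(at(reachlen-.006,dy,dz),velocity=.02,stop_force=Fend); s=dist(); print('end',hit,round(s,4),env.get_state()['force'])
    return s
E
python3 - <<'E'
from h import *
E=EYES[2]+.0005*L
insert(E,N,L,YB,.132); print(env.get_state()['time']); look('w7')
look('s7','scene')
E
```

```text
try 0.0 0.0 hit False dist 0.0293 [ 0.3895 -0.8798 -0.5071]
end False 0.0237 [-15.6432  -1.2323   7.2884]
20.7917
```

```bash
python3 -c "
import cv2,numpy as np
a=cv2.imread('pics/s7.png')[150:330,130:370]
cv2.imwrite('pics/v7.png',np.hstack([cv2.resize(cv2.imread('pics/w7.png'),(400,300)),cv2.resize(a,(400,300))]))"
```

```text
(no output)
```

View pics/v7.png

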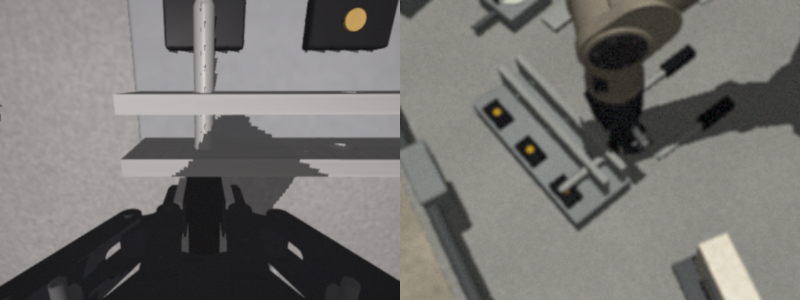

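First pin is through both plates with its handle against the front plate (15 N reaction). Release it and do the other two the same way.

```bash
cat >> h.py <<'E'
def release(up=.10,w=.085):
    env.grip(w); p=env.get_state()['tcp_pos']; env.movel([p[0],p[1],p[2]+up],velocity=.15)
E
python3 - <<'E'
from h import *
release()
for eye,xy in ((1,[.445,.063]),(0,[.442,-.058])):
    r=find(xy,name=f'p{eye}'); print(r)
    if not(60<max(r[2])<78 and 18<min(r[2])<26): print('bad fit'); break
    grab(r[0],r[1]); rodcheck(name=f'r{eye}')
    if env.get_state()['opening']<.015: print('missed'); break
    s=insert(EYES[eye]+.0005*L,N,L,YB,.132)
    if s>.03: print('not home'); break
    release()
print(env.get_state()['time'])
E
```

```text
(array([0.4439, 0.0627]), np.float32(0.14591832), (70.02892303466797, 21.881113052368164))
grab False [0.454  0.0642 0.0784] 0.020596881863593076
rod y0,slope [ 0.0005 -0.0013] top z0,slope [ 0.059  -0.0057] x max 0.11659827237289642
try 0.0 0.0 hit False dist 0.0293 [ 0.0329  0.1851 -1.639 ]
end False 0.0239 [-15.5807  -1.0418   7.4252]
(array([ 0.441 , -0.0595]), np.float32(0.18124348), (70.03510284423828, 21.892240524291992))
grab False [ 0.451  -0.0576  0.0784] 0.02071477407115576
rod y0,slope [ 0.0004 -0.0013] top z0,slope [ 0.0588 -0.0017] x max 0.11687361139844016
try 0.0 0.0 hit False dist 0.0293 [ 0.2375  0.6638 -2.559 ]
end False 0.0239 [-15.9114  -1.2984   6.6214]
40.8833
```

```bash
python3 - <<'E'
from h import *
env.reach([.562,.316,.23],q(0)); im,d,c=look('w8'); P=cloud(im,d,c)
m=(P[...,2]>.088)&(P[...,2]<.104)&(abs(P[...,0]-.6)<.1)&(abs(P[...,1]-.32)<.13)
n,l,s,_=cv2.connectedComponentsWithStats(m.astype(np.uint8)); i=1+np.argmax(s[1:,4]); v,u=np.where(l==i)
r=cv2.minAreaRect((pts(np.c_[u,v],c,z=.095)[:,:2]*1000).astype(np.float32)); print(s[i],r,cv2.boxPoints(r),np.median(P[l==i][:,2]))
r=find([.462,-.229],name='w9'); print(r,env.get_state()['time'])
E
python3 -c "
import cv2,numpy as np
cv2.imwrite('pics/v8.png',cv2.resize(np.hstack([cv2.imread('pics/w8.png'),cv2.imread('pics/w9.png')]),(800,300)))"
```

```text
[  171   118   199    93 12573] ((604.9514770507812, 325.153564453125), (130.5055694580078, 44.52615737915039), 81.58707427978516) [[573.3811 263.8602]
 [617.4281 257.3457]
 [636.5219 386.447 ]
 [592.4749 392.9614]] 0.09606430593531173
(array([ 0.4767, -0.2797]), np.float32(0.25080392), (68.9968032836914, 14.796782493591309)) 44.6417
```

View pics/v8.png

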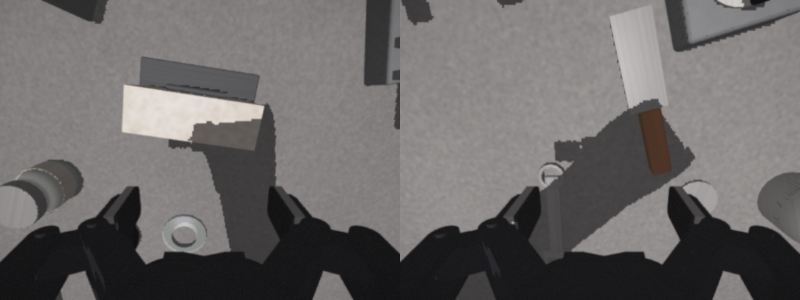

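The left image shows the panel block and, on its foot behind it, the flap. The right image shows the scraper has been knocked to y ≈ -0.28, its handle at about (655,140) in the composite. I'll find it again there and check the slot's centring by the flap.

Run:
```python
from h import *
im,d,c=load('w8'); P=cloud(im,d,c); n=np.array([.9892,-.1463]); l=np.array([.1463,.9892]); C=np.array([.60495,.32515])
a=(P[...,:2]-C)@n; b=(P[...,:2]-C)@l
m=(a>.023)&(a<.06)&(abs(b)<.08)
for lo,hi in ((.0,.02),(.02,.04),(.04,.06),(.06,.09)):
    k=m&(P[...,2]>lo)&(P[...,2]<hi); print(lo,k.sum(), k.sum() and (b[k].min(),b[k].max(),a[k].min(),a[k].max()))
r=find([.472,-.277],name='w10'); print(r,env.get_state()['time'])
```

```text
0.0 6613 (np.float64(-0.07999246368161478), np.float64(0.07998922609001136), np.float64(0.0230093243348758), np.float64(0.0599826964006233))
0.02 0 0
0.04 0 0
0.06 668 (np.float64(-0.0298663722692605), np.float64(0.029843681832973055), np.float64(0.023012897189943444), np.float64(0.028444223718302415))
(array([ 0.4778, -0.2837]), np.float32(0.24932775), (69.51255798339844, 21.786664962768555)) 45.0083
```

```bash
python3 - <<'E'
from h import *
env.grip(.05); grab(np.array([.4778,-.2837]),.2493); rodcheck(name='w11')
if env.get_state()['opening']>.015:
    p=env.get_state()['tcp_pos']; env.movel([p[0],p[1],.26]); env.reach([.48,0,.27],q(0))
    n=np.array([.9892,-.1463]); l=np.array([.1463,.9892]); E=np.array([.60495,.32515])-.022*n+.0005*l
    print(insert(E,n,l,-.1468,.132,tip=.118,F=8)); look('w12'); print(env.get_state()['opening'])
print(env.get_state()['time'])
E
python3 -c "
import cv2,numpy as np
cv2.imwrite('pics/v9.png',cv2.resize(np.hstack([cv2.imread('pics/w11.png'),cv2.imread('pics/w12.png')]),(800,300)))"
```

```text
grab False [ 0.4879 -0.2814  0.0789] 0.020385645744536888
rod y0,slope [ 0.0003 -0.0012] top z0,slope [ 0.063  -0.0053] x max 0.11662080967265243
try 0.0 0.0 hit False dist 0.0292 [ 0.3422  0.0234 -1.3753]
end False 0.0232 [-14.6037   0.7425   5.2768]
0.023239311588459873
0.020442825062516625
54.7583
```

View pics/v9.png

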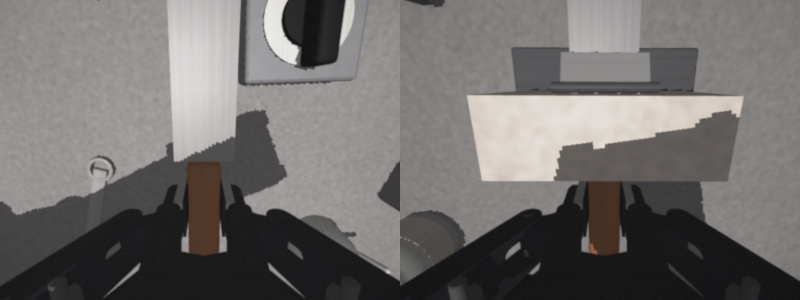

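The scraper is fully through the slot with its flap raised and its handle against the block (14.6 N). I'll release it and check all handles before turning the isolator on.

```bash
cat > chk.py <<'E'
from h import *
def handles(name,E,n,l,im,d,c,hw):
    P=cloud(im,d,c); a=(P[...,:2]-E)@n; b=(P[...,:2]-E)@l
    m=(P[...,2]>.058)&(P[...,2]<.085)&(a>-.12)&(a<.02)&(abs(b)<hw)
    k,lab,s,_=cv2.connectedComponentsWithStats(m.astype(np.uint8))
    for i in range(1,k):
        if s[i,4]>150:
            M=lab==i; print(name,'rear',a[M].min().round(4),'front',a[M].max().round(4),'b',b[M].mean().round(4),'z',np.median(P[...,2][M]).round(4))
E
python3 - <<'E'
from chk import *
release()
n=np.array([.9892,-.1463]); l=np.array([.1463,.9892]); Es=np.array([.60495,.32515])-.022*n
p=Es-.06*n; env.reach([*p,.26],q(-.1468)); im,d,c=look('w13'); handles('scr',Es,n,l,im,d,c,.04)
p=E1-.06*N; env.reach([*p,.26],q(YB)); im,d,c=look('w14'); handles('pin',E1,N,L,im,d,c,.13)
print(env.get_state()['time'])
E
python3 -c "
import cv2,numpy as np
cv2.imwrite('pics/v10.png',cv2.resize(np.hstack([cv2.imread('pics/w13.png'),cv2.imread('pics/w14.png')]),(800,300)))"
```

```text
scr rear -0.07 front -0.0011 b 0.0003 z 0.0742
pin rear 0.0095 front 0.02 b 0.0927 z 0.07
pin rear 0.01 front 0.0195 b -0.0 z 0.0704
pin rear 0.0101 front 0.0197 b -0.0884 z 0.0703
pin rear -0.0706 front -0.0015 b 0.0878 z 0.0714
pin rear -0.0715 front -0.0019 b -0.0001 z 0.0718
pin rear -0.0714 front -0.0018 b -0.0879 z 0.0711
58.0833
```

View pics/v10.png

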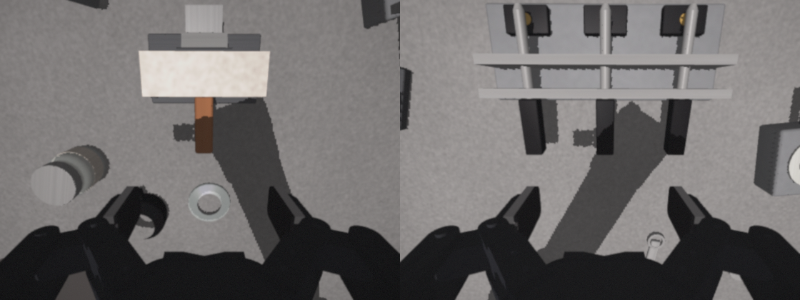

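All four handles are home: rear faces 70–71.5 mm from the mouths, lateral error ≤ 3 mm, slight sag only. Turning the isolator on.

```bash
python3 - <<'E'
from h import *
c=[.630,-.3315]; y0=.29
env.reach([*c,.26],q(y0)); env.movel([*c,.135],velocity=.1,stop_force=15)
env.grip(0.0,40); s=env.get_state(); print(s['opening'],s['torque'])
turn(c,y0,y0-1.44,.135); s=env.get_state(); print(s['opening'],s['force'],s['torque'],s['time'])
env.grip(.085); env.movel([*c,.26],velocity=.15)
env.reach([.60,-.28,.30],q(0)); im,d,c=look('w15'); P=cloud(im,d,c)
m=(P[...,2]>.076)&(P[...,2]<.095)&(abs(P[...,0]-.625)<.07)&(abs(P[...,1]+.33)<.07)
n,l,s,ce=cv2.connectedComponentsWithStats(m.astype(np.uint8)); i=1+np.argmax(s[1:,4])
v,u=np.where(l==i); print(cv2.minAreaRect((pts(np.c_[u,v],c,z=.085)[:,:2]*1000).astype(np.float32)))
env.reach([.5,0.,.40],q(0)); im,d,c=look('w16')
E
python3 -c "
import cv2,numpy as np
cv2.imwrite('pics/v11.png',cv2.resize(np.hstack([cv2.imread('pics/w15.png'),cv2.imread('pics/w16.png')]),(800,300)))"
```

```text
0.015037542636005296 [ 0.0868  0.0604 -0.2456]
0.015176482081349807 [-0.3962 -6.2536  1.8715] [-1.204   0.1472  0.7195] 64.2333
((631.7100219726562, -335.058837890625), (17.318159103393555, 83.0449447631836), 25.88245391845703)
```

View pics/v11.png

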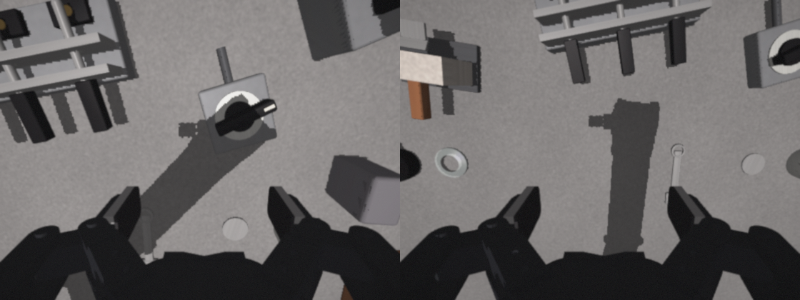

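```bash
python3 -c "
from h import *
job.job_done(); print(env.get_state()['time'])"
```

```text
the job is handed in; nothing more can be done
the job is handed in; nothing more can be done
```

The charging bank is back in service and the job is handed in; the last robot time read was 64 s, with only the final look after it. I turned the isolator off, pushed all three pins and the scraper home, then turned it on again.

- **Pins and scraper:** each went in on the first try and was pressed home with about 15 N. Checked after release, the shoulders measured about 1–2 mm from their mouths and within about 3 mm sideways. The pins sag slightly in their holes, by about 4 mm at the handle.
- **Isolator:** it met its stop torque in both directions. Its final angle is at or 0.6° past where it started, which was 1.3–1.4 rad.
- **Knocked scraper:** it had been knocked about 5 cm aside before I reached it, so the first fit of its handle failed. I found it again with a second look before picking it up.
- **Bystanders:** the wrench, tally and lens looked undisturbed in the final pictures. I did not measure the positions of any bystander again.

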